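# Turn the washed parts cup mouth-up on the bike bench

## Task

Three steel vessels were left mouth-down on the bench to dry after washing: a low narrow cup, a tall cup and a wide bowl. Take the low narrow cup, turn it over and set it down, without dropping it, mouth-up with its whole foot on the square black rubber mat, ready for bolts. Leave the tall cup and the wide bowl standing where they are.

Things in the scene. Friction and masses are not known exactly. Their poses are not given: they have to be found in the camera images.
- parts_cup: The low cup: straight round steel cup, 60 mm diameter, 44 mm high, wall 3 mm, 8 mm black magnet foot of the same diameter; about 0.16 kg, centre of mass about 10 mm from the foot's face: tilted up to 60 degrees from mouth-up on its foot's edge, it rights itself. Origin: centre of the foot's outer face; z axis towards the mouth. Starts mouth-down on the bench, origin 44 mm up, z down.
- mat: Square black rubber mat fixed flat on the bench, on the right-hand (-y) side of the bench as seen from the robot, 150 x 150 mm, 4 mm thick. Origin: centre of its underside, on the bench; x and y axes along its sides, z up, so its top is 4 mm above its origin.
- tall_cup: The tall cup: same steel, diameter (60 mm) and black foot as the parts cup but 95 mm high, mouth-down. Origin: centre of the foot's outer face (on top, 95 mm above the bench); z axis towards the mouth, down. To be left alone.
- wide_bowl: The wide bowl: flared steel bowl with black foot 68 mm across, 110 mm across the mouth, 48 mm high, mouth-down. Origin: centre of the foot's outer face (on top, 48 mm above the bench); z axis towards the mouth, down. To be left alone.
Things that resemble listed ones, but are neither listed nor needed, are in the scene too. Leave any brown look-alike of the parts_cup alone.

How it is judged:
By the outcome, as a careful person would: the job done as asked, in the order asked, and still so for the second after the job is handed in, with the robot touching nothing.
It also fails if it takes over 42 s, if anything falls off the work surface, if the arm or the gripper's body presses on something with over 40 N, if the wrist force passes 120 N, or if a joint passes its speed limit or range.

## Robot

A 6-joint arm with a two-finger parallel gripper is mounted at the origin on the work surface. World frame = base frame: x ahead of the robot, y to its left, z up, the work surface at z = 0. Lengths are in m, angles in rad, forces in N, time in s.
With the tool pointing down it reaches from about 0.375 to 0.975 m from the base axis. Payload 3.8 kg.
Tool frame: the origin (TCP) lies on the centre line of the jaws, within the pads' length; the fingertips stand 17 mm ahead of it and the grasp point (between the pads) lies 2 mm behind it (bot.tip_extent is the distance from the TCP to the fingertips, in m); z points along the fingers, y is the line along which they close (so a half turn about z gives the same grasp; the last joint's range is limited). The gripper opens to 85 mm and grips with 20 to 120 N. Pads are 22 mm wide; open, the fingers measure 114 mm over their backs; the gripper's body (76 mm by 85 mm) begins 54 mm behind the grasp point. The pads swing forward as they close: fully open they stand 13 mm farther back than shut.
Start: joints at [1.084, 0.264, 1.604, -0, 1.274, -0.037], TCP at [0.293, 0.608, 0.248] pointing down, gripper open.
Joint ranges: [-2.63, 2.63], [-0.94, 2.18], [0.31, 2.57], [-1.31, 4.45], [0, 2.66], [-2.55, 2.55]. Speed limits (rad/s): [2.57, 2.57, 3.14, 3.14, 3.14, 3.14].

## Interface

Orientations are given as a rotation vector (axis times angle).
In Python, from workcell import readout, read_camera, finish_job, bot gives the robot as it stands.
- The arm moves only by the tool jog_arm, never from a script. Its argument "deltas" is one flat list of numbers, 7 for each row, row after row: the shift along the tool's x, y, z in m, then the turn, a rotation vector about the tool's x, y, z in degrees, then the gripper command: -1 is shut, 1 is fully open, values between are in proportion. A call has 1 to 8 rows; each row is the pose to reach, as a shift and turn from the pose commanded when the call began, along the tool's axes at that moment; what a row does not reach only later rows make up. A row lasts 1/10 s, in which the tool goes at most 50 mm and 8.59 degrees, less where a joint would pass 70% of its speed; a pose out of reach is approached as far as the arm can. A call with a gripper value outside its range is refused whole. The fingers move at their own pace and stop on an object; "squeeze" is the grip in N (left out, the last holds). Time passes only in rows, so rows that repeat a pose let the fingers close. It gives the time, the measured TCP pose, the force, the opening and the grip force at its end, in the units of the state.
- readout.read_state(): the state, without advancing time (a new reading comes with each control period).
- read_camera(name): name is "scene" or "top" or "wrist"; returns a dict with "color" (384x512x3 uint8, blue, green, red), "fx", "fy", "cx", "cy" (pixels), "dist" ([k1, k2, p1, p2, k3] as OpenCV has them; the pictures are not rectified), "origin" and "attitude" of the camera in the world. Camera axes: x right, y down, z forward; pixel columns grow to the right and rows downward; lengths in m; the calibration is good to about 2 mm. A picture is of the moment at which its call begins. There is no depth.
- finish_job(): hands the job in; it is judged then, once.
The state is a dict: "time": time; "q": joint angles; "joint_vel": joint speeds; "joint_torque": joint torques, N m; "tool_pos": TCP position; "tcp_rot": TCP orientation; "wrist_force": force on the tool from outside, world axes, zero at the start; "torque": the same for the moment, N m; "width": opening from 0.0 (shut) to 1.0 (fully open); "grip_force": force on a finger pad.
Only numpy, scipy, OpenCV 4.12 (cv2) and the standard library are available. Lean on these libraries where they do the work, as an engineer would, in place of code of your own. Each camera call takes 0.05 s, during which the arm holds its last target. There are 200 camera calls.

## Working session

There is one attempt and no reset: what is moved stays moved. The work goes in short steps, Python scripts to look and compute and a tool call to move; the robot and the scene stay as the last step left them, time stands still between calls to the robot, and variables do not carry over. Pictures are saved under pics/ and viewed, at most 10 in all, crops included, and the job is handed in when it is done.

Besides the shell and the picture viewer there is one more tool, called as name(argument=value, ...) on one line, values as JSON. jog_arm: Moves the arm, as the interface text tells. Its arguments: {"type":"object","properties":{"deltas":{"type":"array"},"squeeze":{"type":"number"}},"required":["deltas"]}

```bash
ls; mkdir -p pics; python3 - <<'E'
from workcell import readout, read_camera, bot
import cv2
for n in ["scene","top"]:
    c=read_camera(n); cv2.imwrite(f"pics/{n}1.png",c["color"])
    print(n,c["fx"],c["cx"],c["dist"],c["origin"],c["attitude"])
print(readout.read_state(),[a for a in dir(bot) if a[0]!='_'])
E
```

```text
pics
scene 495.4012268258817 256.7212498098025 [-0.03565883  0.          0.          0.          0.        ] [1.08405046 0.27735629 1.12603672] [-1.48749603 -2.38578546  0.61489786]
top 351.9068824983224 256.96633327989275 [-0.06252418  0.          0.          0.          0.        ] [0.50941793 0.00946621 1.03057219] [-2.16651678  2.21270731 -0.07786477]
{'time': 0.1, 'q': array([ 1.08410841e+00,  2.64706184e-01,  1.60523809e+00,  1.79264400e-05,
        1.27372191e+00, -3.68998309e-02]), 'joint_vel': array([ 0.0001276 ,  0.00054897, -0.00315254, -0.00096489,  0.00208185,
       -0.0002524 ]), 'joint_torque': array([ 1.61334447e-03, -5.16707933e+01, -3.68588233e+01, -1.16605411e-04,
        6.28967100e-03,  2.03884547e-06]), 'tool_pos': array([0.2931736 , 0.60730672, 0.24706703]), 'tcp_rot': array([-0.70046916, -3.0619376 ,  0.0031386 ]), 'wrist_force': array([ 0.30029612, -0.07279886,  0.15531123]), 'torque': array([-0.04109714, -0.00074846, -0.0085647 ]), 'grip_force': 0.0, 'width': 0.9966130480237858} ['MotionError', 'tip_extent']
```

View pics/top1.png

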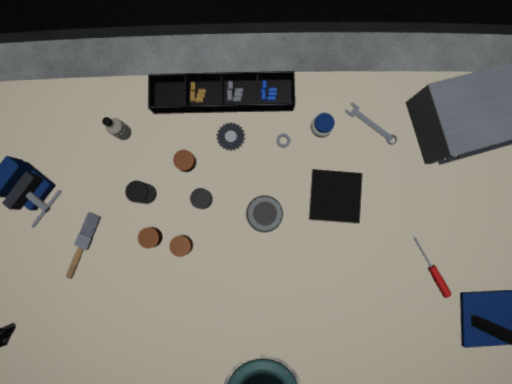

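View pics/scene1.png

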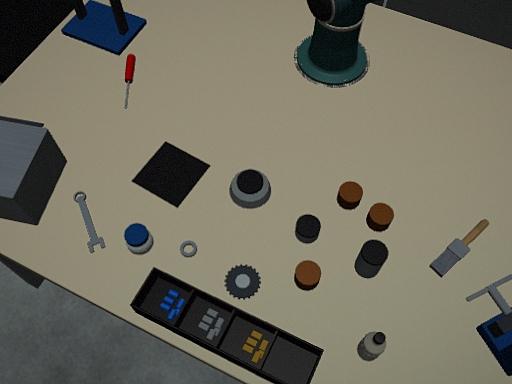

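Top view: low cup ≈(201,198), tall cup ≈(138,191), bowl ≈(265,213), mat ≈(336,196), brown look-alikes at (184,160), (149,238) and (180,246). In the scene view the low cup is at ≈(308,228) and the tall cup, visibly higher, at ≈(372,255).

```bash
cat > h.py <<'E'
import numpy as np, cv2
from scipy.spatial.transform import Rotation as R
def ray_plane(c,uv,z):
    K=np.array([[c["fx"],0,c["cx"]],[0,c["fy"],c["cy"]],[0,0,1.]])
    n=cv2.undistortPoints(np.array(uv,float).reshape(-1,1,2),K,np.array(c["dist"])).reshape(-1,2)
    d=np.c_[n,np.ones(len(n))]@R.from_rotvec(c["attitude"]).as_matrix().T
    o=np.array(c["origin"]); return o+d*((z-o[2])/d[:,2])[:,None]
def blobs(c,lo,hi,amin=60):
    m=cv2.inRange(cv2.cvtColor(c["color"],cv2.COLOR_BGR2HSV),lo,hi)
    cs,_=cv2.findContours(m,cv2.RETR_EXTERNAL,cv2.CHAIN_APPROX_NONE)
    return [k for k in cs if cv2.contourArea(k)>amin]
E
python3 - <<'E'
from h import *
from workcell import readout, read_camera
np.set_printoptions(precision=4,suppress=True)
c=read_camera("top"); s=read_camera("scene")
def show(n,c):
    for k in blobs(c,(0,0,0),(180,255,60)):
        (u,v),r=cv2.minEnclosingCircle(k); x,y,w,h=cv2.boundingRect(k)
        if v<120 and n=="top": continue
        if cv2.contourArea(k)>5000: continue
        print(n,(u,v),r,w,h,[ray_plane(c,(u,v),z)[0,:2] for z in(.004,.044,.095,.048)])
show("top",c);show("scene",s)
for k in blobs(c,(3,120,40),(20,255,255)):
    (u,v),r=cv2.minEnclosingCircle(k); print("brown",u,v,r,ray_plane(c,(u,v),.044)[0,:2])
print(R.from_rotvec(readout.read_state()["tcp_rot"]).as_matrix())
print(ray_plane(c,(201,198),.044),c["color"][198,201],c["color"][192,201],c["color"][213,265])
E
```

```text
top (262.0, 383.0) 22.000099182128906 45 13 [array([0.0368, 0.0011]), array([0.0552, 0.0014]), array([0.0787, 0.0018]), array([0.057 , 0.0015])]
top (6.5, 335.0) 12.777032852172852 15 23 [array([0.1773, 0.7572]), array([0.1902, 0.7281]), array([0.2067, 0.691 ]), array([0.1915, 0.7252])]
top (491.0, 330.0) 24.413209915161133 41 30 [array([ 0.1617, -0.6833]), array([ 0.1753, -0.6563]), array([ 0.1925, -0.6219]), array([ 0.1766, -0.6536])]
top (462.0, 319.0) 26.019323348999023 4 53 [array([ 0.1991, -0.5933]), array([ 0.2112, -0.5698]), array([ 0.2266, -0.5398]), array([ 0.2124, -0.5674])]
top (201.1666717529297, 198.1666717529297) 10.233481407165527 21 19 [array([0.5727, 0.1674]), array([0.5703, 0.1613]), array([0.5671, 0.1534]), array([0.57  , 0.1607])]
top (140.574462890625, 192.1914825439453) 14.919916152954102 30 22 [array([0.5941, 0.3463]), array([0.5908, 0.3331]), array([0.5866, 0.3164]), array([0.5904, 0.3318])]
top (335.0, 196.0) 34.05887222290039 52 53 [array([ 0.5709, -0.2248]), array([ 0.5685, -0.2157]), array([ 0.5654, -0.2041]), array([ 0.5682, -0.2148])]
top (24.75, 182.5)
[... 3610 characters left out ...]
4494629 19 36 [array([ 0.1414, -0.694 ]), array([ 0.175 , -0.6593]), array([ 0.2179, -0.6152]), array([ 0.1784, -0.6559])]
scene (41.0, 41.0) 57.98285675048828 88 83 [array([ 0.3333, -0.8511]), array([ 0.3601, -0.8109]), array([ 0.3942, -0.7596]), array([ 0.3628, -0.8069])]
brown 180.49107360839844 245.30357360839844 10.589570045471191 [0.4396 0.2208]
brown 148.84091186523438 237.4545440673828 10.460199356079102 [0.463  0.3099]
brown 183.7567596435547 160.3783721923828 10.515832901000977 [0.6786 0.2098]
brown 196.5 91.0 11.412812232971191 [0.8804 0.1724]
[[-0.9005  0.4348 -0.0007]
 [ 0.4348  0.9005 -0.0013]
 [ 0.     -0.0015 -1.    ]]
[[0.5707 0.1618 0.044 ]] [57 56 59] [56 55 56] [70 70 71]
```

jog_arm(deltas=[0, 0, 0, 0, -8, 0, 1, 0, 0, 0, 0, -16, 0, 1, 0, 0, 0, 0, -24, 0, 1, 0, 0, 0, 0, -24, 0, 1])

```text
time: 0.6
tool_pos: [0.29, 0.6085, 0.2458]
tcp_rot: [0.601, 2.663, -0.134]
wrist_force: [-0.0, -0.2, -1.3]
width: 1.001
grip_force: 0.0
```

jog_arm(deltas=[0, 0, 0, 0, 8, 0, 1, 0, 0, 0, 0, 16, 0, 1, 0, 0, 0, 0, 24, 0, 1, 0, 0, 0, 0, 24, 0, 1])

```text
time: 1.0
tool_pos: [0.2976, 0.6066, 0.2497]
tcp_rot: [-0.709, -3.059, -0.005]
wrist_force: [0.6, 0.2, 0.4]
width: 1.0
grip_force: 0.0
```

```bash
cat > rec.py <<'E'
from workcell import readout
import json
s=readout.read_state(); open("log.txt","a").write(json.dumps([list(map(float,s[k])) for k in("q","tool_pos","tcp_rot")])+"\n")
print([round(float(x),3) for x in s["q"]],s["tool_pos"].round(4),s["tcp_rot"].round(3),s["wrist_force"].round(1),s["width"],s["time"])
E
python3 rec.py
```

```text
[1.076, 0.263, 1.603, 0.003, 1.273, -0.04] [0.2976 0.6066 0.2497] [-0.709 -3.059 -0.005] [0.6 0.2 0.4] 1.0003828844575449 1.0
```

jog_arm(deltas=[0, 0, -0.03, -8, 0, 0, 1, 0, 0, -0.06, -16, 0, 0, 1, 0, 0, -0.08, -24, 0, 0, 1, 0, 0, -0.1, -32, 0, 0, 1, 0, 0, -0.1, -32, 0, 0, 1])

```text
time: 1.5
tool_pos: [0.292, 0.6055, 0.3492]
tcp_rot: [0.648, 2.832, 0.816]
wrist_force: [-1.1, 0.4, -0.9]
width: 1.002
grip_force: 0.0
```

```bash
python3 rec.py
```

```text
[1.072, -0.108, 1.911, 0.037, 0.779, -0.068] [0.292  0.6055 0.3492] [0.648 2.832 0.816] [-1.1  0.4 -0.9] 1.0015441923559536 1.5
```

jog_arm(deltas=[0, 0, 0, 0, 0, 8, 1, 0, 0, 0, 0, 0, 16, 1, 0, 0, 0, 0, 0, 24, 1, 0, 0, 0, 0, 0, 32, 1, 0, 0, 0, 0, 0, 40, 1, 0, 0, 0, 0, 0, 48, 1, 0, 0, 0, 0, 0, 48, 1])

```text
time: 2.2
tool_pos: [0.2935, 0.6083, 0.3472]
tcp_rot: [-1.755, -2.339, -0.817]
wrist_force: [0.8, -0.0, -0.1]
width: 1.0
grip_force: 0.0
```

```bash
python3 rec.py; cat > kin.py <<'E'
import json,numpy as np
from scipy.spatial.transform import Rotation as R
from scipy.optimize import least_squares
D=[json.loads(l) for l in open("log.txt")]
D.append([[1.0841,.2647,1.6052,0,1.2737,-.0369],[.29317,.60731,.24707],[-.70047,-3.06194,.00314]])
def fk(q,p):
    H,L1,a,L2,L3,d=p
    A=R.from_euler("z",q[0])
    B=A*R.from_euler("y",q[1]); C=B*R.from_euler("y",q[2]); W=C*R.from_euler("z",q[3])*R.from_euler("y",q[4])*R.from_euler("z",q[5]+np.pi/2)
    return A.apply([d,0,H])+B.apply([0,0,L1])+C.apply([a,0,L2])+W.apply([0,0,L3]),W
if __name__=="__main__":
    f=lambda p:np.concatenate([fk(q,p)[0]-t for q,t,r in D])
    s=least_squares(lambda p:np.r_[f(p),1e-3*(p-[.3,.45,0,.5,.2,0])],[.3,.45,0,.5,.2,0])
    print(s.x.round(4),abs(f(s.x)).max())
    for q,t,r in D: print((R.from_rotvec(r).inv()*fk(q,s.x)[1]).as_rotvec(degrees=True).round(2))
E
python3 kin.py
```

```text
[1.072, -0.097, 1.903, 0.037, 0.782, 0.77] [0.2935 0.6083 0.3472] [-1.755 -2.339 -0.817] [ 0.8 -0.  -0.1] 1.0004149622631915 2.2
[-0.3615  1.7963  0.5362 -2.1327  1.2362  2.4021] 0.021881611623224773
[0. 0. 0.]
[0. 0. 0.]
[ 0.  0. -0.]
[-0. -0.  0.]
```

```bash
cat > go.py <<'E'
import sys,numpy as np
from scipy.spatial.transform import Rotation as R, Slerp
from workcell import readout
def pose(az,pitch,rho): return R.from_euler("z",az,degrees=True)*R.from_euler("y",90+pitch,degrees=True)*R.from_euler("z",rho+90,degrees=True)
def go(p,Rt,smax=.045,rmax=8.0,start=None):
    s=readout.read_state(); p0,R0=start or (s["tool_pos"],R.from_rotvec(s["tcp_rot"]))
    d=R0.inv().apply(np.array(p)-p0); w=(R0.inv()*Rt).as_rotvec(degrees=True)
    n=int(max(np.ceil(np.linalg.norm(d)/smax),np.ceil(np.linalg.norm(w)/rmax),1))
    print("total d",d.round(4),"rot",w.round(2),"rows",n,"per-row",(d/n).round(4),(w/n).round(2))
if __name__=="__main__":
    a=list(map(float,sys.argv[1:])); go(a[:3],pose(*a[3:6]))
E
python3 go.py .47 .13 .3 15.8 40 90
```

```text
total d [-0.4876  0.0548 -0.1463] rot [-38.15   4.86  77.24] rows 12 per-row [-0.0406  0.0046 -0.0122] [-3.18  0.4   6.44]
```

jog_arm(deltas=[-0.04, 0.004, -0.012, -3.2, 0.4, 6.4, 1, -0.08, 0.008, -0.024, -6.4, 0.8, 12.8, 1, -0.12, 0.012, -0.036, -9.6, 1.2, 19.2, 1, -0.16, 0.016, -0.048, -12.8, 1.6, 25.6, 1, -0.2, 0.02, -0.06, -16, 2, 32, 1, -0.24, 0.024, -0.072, -19.2, 2.4, 38.4, 1, -0.28, 0.028, -0.084, -22.4, 2.8, 44.8, 1, -0.32, 0.032, -0.096, -25.6, 3.2, 51.2, 1])

```text
time: 3.0
tool_pos: [0.4059, 0.292, 0.3146]
tcp_rot: [-2.545, -1.115, -1.195]
wrist_force: [0.1, -0.2, -0.4]
width: 0.998
grip_force: 0.0
```

```bash
python3 rec.py;python3 go.py .47 .13 .3 15.8 40 90
```

```text
[0.587, -0.609, 2.412, -0.039, 0.519, 1.357] [0.4059 0.292  0.3146] [-2.545 -1.115 -1.195] [ 0.1 -0.2 -0.4] 0.9979435518523847 3.0
total d [-0.0762  0.1568 -0.0133] rot [-12.58   1.35  25.95] rows 4 per-row [-0.019   0.0392 -0.0033] [-3.15  0.34  6.49]
```

```bash
cat > fit.py <<'E'
from kin import *
def fk(q,p):
    H,x1,L1,a,L2,L3=p
    A=R.from_euler("z",q[0]); B=A*R.from_euler("y",q[1]); C=B*R.from_euler("y",q[2]); W=C*R.from_euler("z",q[3])*R.from_euler("y",q[4])*R.from_euler("z",q[5]+np.pi/2)
    return A.apply([0,0,H])+B.apply([x1,0,L1])+C.apply([a,0,L2])+W.apply([0,0,L3]),W
f=lambda p:np.concatenate([fk(q,p)[0]-t for q,t,r in D])
best=None
for L1 in(.3,.45,.6):
  p0=np.array([.3,0,L1,0,.5,.2]); s=least_squares(lambda p:np.r_[f(p),3e-3*(p-p0)],p0)
  print(s.x.round(4),abs(f(s.x)).max())
E
python3 fit.py; cat log.txt | cut -c1-150
```

```text
[-0.393  -0.0386  0.5764 -0.6734  0.3808  0.4605] 0.02249795071848759
[-0.3935 -0.0386  0.5765 -0.6738  0.3807  0.4606] 0.022498246712540804
[-0.3939 -0.0386  0.5765 -0.6743  0.3805  0.4607] 0.022498543725986808
[[1.076472136915758, 0.2625581282746479, 1.603138276397349, 0.002906680366649379, 1.2731683458932088, -0.039538387345795824], [0.2975850052898191, 0.6
[[1.071676761322232, -0.10753915014497092, 1.9105117337538933, 0.03673630191431833, 0.7786556984932752, -0.06822337869492157], [0.29202541272773325, 0
[[1.071744141440484, -0.09745759981985148, 1.903023237193269, 0.03668484123803203, 0.7820172439754088, 0.7698855803599433], [0.2934630165454185, 0.608
[[0.5866385026818272, -0.6086042634212173, 2.4117052509751367, -0.03901822786723571, 0.518789550146389, 1.3572970765057146], [0.40590852787449316, 0.2
```

```bash
sed -i 's/H,x1,L1,a,L2,L3=p/H,yo,L1,a,L2,L3=p/; s/A.apply(\[0,0,H\])/A.apply([0,yo,H])/; s/B.apply(\[x1,0,L1\])/B.apply([0,0,L1])/; s/p0=np.array.*; s=/p0=np.array([.3,.02,L1,0,.5,.2]); s=/' fit.py; sed -i 's/3e-3/1e-3/' fit.py; python3 fit.py
```

```text
[0.2518 0.0249 0.512  0.0014 0.5662 0.3307] 1.7187513959404654e-05
[0.2518 0.0249 0.512  0.0014 0.5662 0.3307] 1.7195648755519155e-05
[0.2518 0.0249 0.512  0.0014 0.5662 0.3307] 1.7203296549028746e-05
```

```bash
sed -i 's/1e-3/1e-6/' fit.py; cat > ik.py <<'E'
from fit import *
from go import pose
P=s.x
lo=np.array([-2.63,-.94,.31,-1.31,0,-2.55]);hi=np.array([2.63,2.18,2.57,4.45,2.66,2.55])
def ik(p,Rt):
    b=None
    for q4 in(.3,1.5,2.8):
      for q6 in(-1.5,1.5):
        o=least_squares(lambda q:np.r_[(fk(q,P)[0]-p)*3,(Rt.inv()*fk(q,P)[1]).as_rotvec()],np.clip([np.arctan2(p[1],p[0]),-.5,2.3,q4,.6,q6],lo+.01,hi-.01),bounds=(lo,hi))
        if b is None or o.cost<b.cost: b=o
    return b.x,b.cost
if __name__=="__main__":
    print(P)
    for nm,c,z,As in(("pick",(.570,.161),.030,(25,30,35,40)),("place",(.5715,-.226),.036,(-10,0,15,30,45))):
      for z in (z,z+.15):
       for A in As:
        for p in(20,25):
         for rho in(-90,90):
          q,k=ik(np.array([*c,z])+[0,0,0],pose(A,p,rho))
          print(nm,z,A,p,rho,q.round(2),"ok" if k<1e-6 else "--",np.minimum(q-lo,hi-q).min().round(2))
E
python3 ik.py
```

```text
[0.2518 0.0249 0.512  0.0014 0.5662 0.3307] 1.737580362543012e-05
[0.2518 0.0249 0.512  0.0014 0.5662 0.3307] 1.7376210549535642e-05
[0.2518 0.0249 0.512  0.0014 0.5662 0.3307] 1.7376130427515513e-05
[0.25178582 0.02490288 0.51202502 0.00137881 0.5661731  0.33074709]
pick 0.03 25 20 -90 [0.02 0.48 2.57 2.7  1.13 1.61] ok 0.0
pick 0.03 25 20 90 [ 0.02  0.48  2.57  2.7   1.13 -1.53] ok 0.0
pick 0.03 25 25 -90 [0.03 0.39 2.56 2.69 0.96 1.66] ok 0.01
pick 0.03 25 25 90 [ 0.03  0.39  2.56  2.69  0.96 -1.48] ok 0.01
pick 0.03 30 20 -90 [-0.06  0.48  2.55  2.53  1.13  1.64] ok 0.02
pick 0.03 30 20 90 [-0.06  0.48  2.55  2.53  1.13 -1.5 ] ok 0.02
pick 0.03 30 25 -90 [-0.04  0.39  2.54  2.51  0.97  1.7 ] ok 0.03
pick 0.03 30 25 90 [-0.04  0.39  2.54  2.51  0.97 -1.44] ok 0.03
pick 0.03 35 20 -90 [-0.13  0.49  2.52  2.36  1.12  1.67] ok 0.05
pick 0.03 35 20 90 [-0.13  0.49  2.52  2.36  1.12 -1.47] ok 0.05
pick 0.03 35 25 -90 [-0.11  0.4   2.52  2.33  0.98  1.75] ok 0.05
pick 0.03 35 25 90 [-0.11  0.4   2.52  2.33  0.98 -1.4 ] ok 0.05
pick 0.03 40 20 -90 [-0.19  0.5   2.48  2.2   1.12  1.71] ok
[... 3240 characters left out ...]
 1.68  1.06 -0.9 ] ok 0.21
place 0.186 15 25 -90 [-0.88  0.1   2.34  1.59  0.97  2.36] ok 0.19
place 0.186 15 25 90 [-0.88  0.1   2.34  1.59  0.97 -0.79] ok 0.23
place 0.186 30 20 -90 [-0.95  0.27  2.2   1.42  1.24  2.28] ok 0.27
place 0.186 30 20 90 [-0.95  0.27  2.2   1.42  1.24 -0.86] ok 0.37
place 0.186 30 25 -90 [-0.93  0.22  2.19  1.35  1.17  2.36] ok 0.19
place 0.186 30 25 90 [-0.93  0.22  2.19  1.35  1.17 -0.78] ok 0.38
place 0.186 45 20 -90 [-0.95  0.39  2.03  1.22  1.41  2.29] ok 0.26
place 0.186 45 20 90 [-0.95  0.39  2.03  1.22  1.41 -0.85] ok 0.54
place 0.186 45 25 -90 [-0.93  0.35  2.03  1.16  1.35  2.35] ok 0.2
place 0.186 45 25 90 [-0.93  0.35  2.03  1.16  1.35 -0.79] ok 0.54
```

```bash
cat > path.py <<'E'
from ik import *
from scipy.spatial.transform import Slerp
def track(q,p,Rt,n):
    p0,R0=fk(q,P); S=Slerp([0,1],R.concatenate([R0,Rt])); out=[]
    for t in np.linspace(0,1,n+1)[1:]:
        o=least_squares(lambda x:np.r_[(fk(x,P)[0]-(p0+t*(p-p0)))*3,(S(t).inv()*fk(x,P)[1]).as_rotvec(),1e-5*(x-q)],np.clip(q,lo+1e-3,hi-1e-3),bounds=(lo,hi))
        out.append((np.abs(o.x-q).max(),o.cost)); q=o.x
    print(q.round(2),"maxstep %.2f cost %.1e"%tuple(np.max(out,0)),"rotdeg",np.degrees((R0.inv()*Rt).magnitude()).round()); return q
E
python3 - <<'E'
from path import *
from workcell import readout
q0=readout.read_state()["q"]
u=lambda A,p:np.array([np.cos(np.radians(A))*np.cos(np.radians(p)),np.sin(np.radians(A))*np.cos(np.radians(p)),-np.sin(np.radians(p))])
g=np.array([.570,.161,.030])+.004*u(40,22)
for r in(-90,90):
    print(r)
    for mid in [(.5,.1,.3,40,50),(.5,.1,.3,60,60),(.52,.12,.25,50,40)]:
        q=track(q0,np.array(mid[:3]),pose(*mid[3:],r),16)
        q=track(q,g-.11*u(40,22),pose(40,22,r),10); q=track(q,g,pose(40,22,r),5); print()
print(g,g-.11*u(40,22))
E
```

```text
[0.2518 0.0249 0.512  0.0014 0.5662 0.3307] 1.737580362543012e-05
[0.2518 0.0249 0.512  0.0014 0.5662 0.3307] 1.7376210549535642e-05
[0.2518 0.0249 0.512  0.0014 0.5662 0.3307] 1.7376130427515513e-05
-90
[-0.08 -0.43  2.26  0.53  0.86 -2.55] maxstep 0.35 cost 4.5e-03 rotdeg 171.0
[ 0.21 -0.3   2.57  0.72  0.12 -2.55] maxstep 0.09 cost 1.7e-01 rotdeg 31.0
[ 0.31 -0.03  2.42  0.75  0.   -2.55] maxstep 0.06 cost 1.8e-01 rotdeg 29.0

[-0.44 -0.2   2.29  0.92  1.14  2.55] maxstep 0.20 cost 9.2e-02 rotdeg 173.0
[-0.47  0.31  2.57  1.83  1.11  1.85] maxstep 0.11 cost 1.5e-03 rotdeg 36.0
[-0.17  0.47  2.48  2.2   1.07  1.74] maxstep 0.08 cost 6.3e-13 rotdeg 2.0

[ 0.05 -0.39  2.31  0.55  0.68 -2.55] maxstep 0.41 cost 5.1e-02 rotdeg 177.0
[ 0.21 -0.3   2.57  0.72  0.12 -2.55] maxstep 0.07 cost 1.7e-01 rotdeg 29.0
[ 0.31 -0.03  2.42  0.75  0.   -2.55] maxstep 0.06 cost 1.8e-01 rotdeg 29.0

90
[-0.18 -0.41  2.28  0.68  0.9   0.36] maxstep 0.11 cost 1.2e-12 rotdeg 13.0
[-0.47  0.31  2.57  1.83  1.11 -1.29] maxstep 0.19 cost 1.7e-03 rotdeg 28.0
[-0.17  0.47  2.48  2.2   1.07 -1.4 ] maxstep 0.08 cost 6.3e-13 rotdeg 2.0

[-0.16 -0.24  2.1   0.54  1.14  0.17] maxstep 0.17 cost 2.7e-12 rotdeg 25.0
[-0.47  0.31  2.57  1.83  1.11 -1.29] maxstep 0.19 cost 1.5e-03 rotdeg 43.0
[-0.17  0.47  2.48  2.2   1.07 -1.4 ] maxstep 0.08 cost 6.3e-13 rotdeg 2.0

[-0.27 -0.25  2.34  1.05  0.93 -0.2 ] maxstep 0.16 cost 2.4e-12 rotdeg 14.0
[-0.47  0.31  2.57  1.83  1.11 -1.29] maxstep 0.12 cost 1.5e-03 rotdeg 21.0
[-0.17  0.47  2.48  2.2   1.07 -1.4 ] maxstep 0.08 cost 6.3e-13 rotdeg 2.0

[0.57284106 0.16338393 0.02850157] [0.49471201 0.09782588 0.0697083 ]
```

```bash
python3 go.py .52 .12 .25 50 40 90
```

```text
total d [-0.0963  0.1877  0.0479] rot [12.88  4.72  3.27] rows 5 per-row [-0.0193  0.0375  0.0096] [2.58 0.94 0.65]
```

jog_arm(deltas=[-0.016, 0.031, 0.008, 2.1, 0.8, 0.5, 1, -0.032, 0.063, 0.016, 4.3, 1.6, 1.1, 1, -0.048, 0.094, 0.024, 6.4, 2.4, 1.6, 1, -0.064, 0.125, 0.032, 8.6, 3.1, 2.2, 1, -0.08, 0.156, 0.04, 10.7, 3.9, 2.7, 1, -0.096, 0.188, 0.048, 12.9, 4.7, 3.3, 1, -0.096, 0.188, 0.048, 12.9, 4.7, 3.3, 1])

```text
time: 3.7
tool_pos: [0.5047, 0.1427, 0.2546]
tcp_rot: [-2.314, -1.089, -1.086]
wrist_force: [0.9, 1.0, -0.7]
width: 0.999
grip_force: 0.0
```

```bash
python3 rec.py;python3 go.py .573 .163 .13 40 22 90
```

```text
[-0.226, -0.295, 2.372, 1.053, 0.913, -0.155] [0.5047 0.1427 0.2546] [-2.314 -1.089 -1.086] [ 0.9  1.  -0.7] 0.9988765713150253 3.7
total d [-0.058   0.0397  0.1252] rot [-8.96 17.68  5.38] rows 4 per-row [-0.0145  0.0099  0.0313] [-2.24  4.42  1.34]
```

jog_arm(deltas=[0, 0, 0, 0, 0, 0, 1, 0, 0, 0, 0, 0, 0, 1, 0, 0, 0, 0, 0, 0, 1])

```text
time: 4.0
tool_pos: [0.5039, 0.1438, 0.2538]
tcp_rot: [-2.319, -1.086, -1.081]
wrist_force: [0.4, -0.5, 0.2]
width: 1.003
grip_force: 0.0
```

```bash
python3 rec.py;python3 go.py .573 .163 .13 40 22 90
```

```text
[-0.22, -0.297, 2.373, 1.047, 0.907, -0.144] [0.5039 0.1438 0.2538] [-2.319 -1.086 -1.081] [ 0.4 -0.5  0.2] 1.002756507720948 4.0
total d [-0.0569  0.041   0.1247] rot [-8.84 17.94  5.2 ] rows 4 per-row [-0.0142  0.0103  0.0312] [-2.21  4.48  1.3 ]
```

jog_arm(deltas=[-0.011, 0.008, 0.025, -1.8, 3.6, 1, 1, -0.023, 0.016, 0.05, -3.5, 7.2, 2.1, 1, -0.034, 0.025, 0.075, -5.3, 10.8, 3.1, 1, -0.046, 0.033, 0.1, -7, 14.4, 4.2, 1, -0.057, 0.041, 0.125, -8.8, 17.9, 5.2, 1, -0.057, 0.041, 0.125, -8.8, 17.9, 5.2, 1, -0.057, 0.041, 0.125, -8.8, 17.9, 5.2, 1, -0.057, 0.041, 0.125, -8.8, 17.9, 5.2, 1])

```text
time: 4.8
tool_pos: [0.5743, 0.1637, 0.1334]
tcp_rot: [-2.184, -0.8, -1.481]
wrist_force: [0.8, -0.7, 0.5]
width: 1.0
grip_force: 0.0
```

```bash
python3 rec.py;python3 go.py .573 .163 .0285 40 22 90; python3 - <<'E'
from workcell import read_camera
import cv2,numpy as np
a=[read_camera(n)["color"] for n in("wrist","scene")]
cv2.imwrite("pics/pre.png",cv2.resize(np.hstack(a),(800,300)))
E
```

```text
[-0.172, 0.152, 2.505, 2.036, 0.918, -1.11] [0.5743 0.1637 0.1334] [-2.184 -0.8   -1.481] [ 0.8 -0.7  0.5] 0.999591570918654 4.8
total d [-0.098  -0.0006  0.0376] rot [-0.03 -0.2   0.23] rows 3 per-row [-0.0327 -0.0002  0.0125] [-0.01 -0.07  0.08]
```

View pics/pre.png

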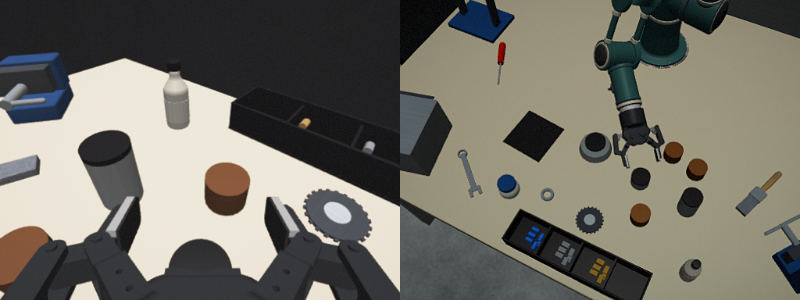

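The wrist view shows both open pads, at ≈(120,220) and (285,215), with nothing between them; the tall cup is at (110,170) and clear of the left pad. The scene half shows the gripper right of the bowl, above and behind the low cup at (640,178). I'm descending straight.

jog_arm(deltas=[-0.02, 0, 0.008, 0, 0, 0, 1, -0.04, 0, 0.015, 0, 0, 0, 1, -0.06, 0, 0.023, 0, 0, 0, 1, -0.08, 0, 0.03, 0, 0, 0, 1, -0.09, 0, 0.034, 0, 0, 0, 1, -0.098, 0, 0.0375, 0, 0, 0, 1, -0.098, 0, 0.0375, 0, 0, 0, 1, -0.098, 0, 0.0375, 0, 0, 0, 1])

```text
time: 5.7
tool_pos: [0.5731, 0.1609, 0.0267]
tcp_rot: [-2.188, -0.795, -1.48]
wrist_force: [0.0, -0.3, -0.1]
width: 0.998
grip_force: 0.0
```

```bash
python3 rec.py; python3 - <<'E'
from workcell import read_camera
import cv2,numpy as np
w=read_camera("wrist")["color"]; t=read_camera("top")["color"][130:280,110:310]
cv2.imwrite("pics/down.png",np.hstack([cv2.resize(w,(400,300)),cv2.resize(t,(400,300))]))
E
```

```text
[-0.179, 0.477, 2.478, 2.198, 1.074, -1.41] [0.5731 0.1609 0.0267] [-2.188 -0.795 -1.48 ] [ 0.  -0.3 -0.1] 0.9979081419732106 5.7
```

View pics/down.png

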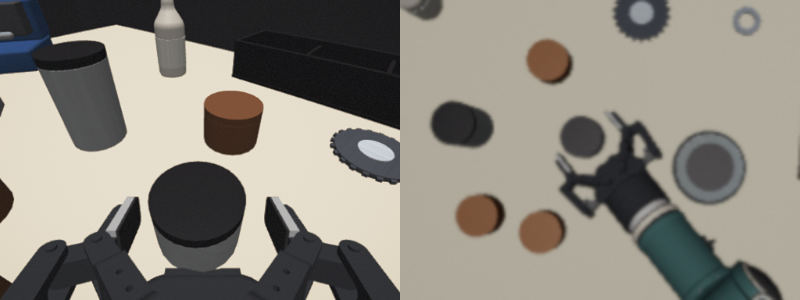

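The wrist view has the low cup (black foot at ≈(197,205)) centred between the pads, and in the top crop it sits at (582,137). The tips reach only about its centre line, so I'm advancing a few mm and closing.

jog_arm(deltas=[0.005, 0, 0.007, 0, 0, 0, 1, 0.005, 0, 0.007, 0, 0, 0, 0.5, 0.005, 0, 0.007, 0, 0, 0, -1, 0.005, 0, 0.007, 0, 0, 0, -1, 0.005, 0, 0.007, 0, 0, 0, -1, 0.005, 0, 0.007, 0, 0, 0, -1, 0.005, 0, 0.007, 0, 0, 0, -1, 0.005, 0, 0.007, 0, 0, 0, -1], squeeze=50)

```text
time: 6.6
tool_pos: [0.5788, 0.1669, 0.0279]
tcp_rot: [-2.187, -0.795, -1.478]
wrist_force: [0.2, 3.4, 6.0]
width: 0.682
grip_force: 53.1
```

```bash
python3 rec.py; python3 - <<'E'
from workcell import read_camera
import cv2,numpy as np
w=read_camera("wrist")["color"]; t=read_camera("top")["color"][130:280,110:310]
cv2.imwrite("pics/grip.png",np.hstack([cv2.resize(w,(400,300)),cv2.resize(t,(400,300))]))
E
```

```text
[-0.16, 0.477, 2.469, 2.212, 1.066, -1.402] [0.5788 0.1669 0.0279] [-2.187 -0.795 -1.478] [0.2 3.4 6. ] 0.6823918824536328 6.6
```

View pics/grip.png

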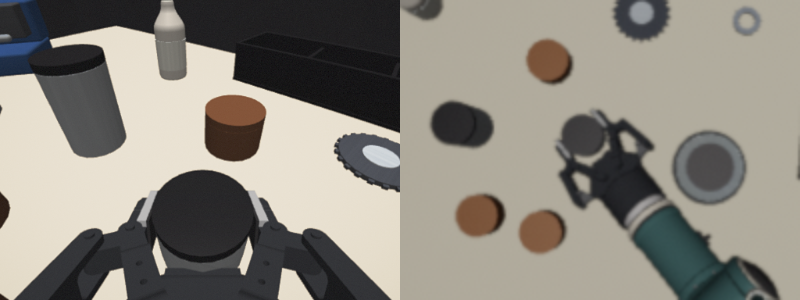

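Gripped: width 0.68 ≈ 58 mm, the cup (foot at (203,215)) is between both pads, still upright. Lifting.

jog_arm(deltas=[0.02, 0, -0.008, 0, 0, 0, -1, 0.04, 0, -0.016, 0, 0, 0, -1, 0.06, 0, -0.024, 0, 0, 0, -1, 0.08, 0, -0.032, 0, 0, 0, -1, 0.1, 0, -0.04, 0, 0, 0, -1, 0.12, 0, -0.049, 0, 0, 0, -1, 0.12, 0, -0.049, 0, 0, 0, -1])

```text
time: 7.4
tool_pos: [0.5791, 0.1654, 0.1587]
tcp_rot: [-2.189, -0.795, -1.481]
wrist_force: [0.0, 0.1, -1.1]
width: 0.688
grip_force: 54.0
```

```bash
python3 rec.py; python3 - <<'E'
from path import *
from workcell import readout
from go import go
q=readout.read_state()["q"]
t=np.array([.57,-.22,.17])
a=track(q,t,pose(35,22,90),10); b=track(a,t,pose(35,22,0),11); c=track(b,t,pose(35,22,-90),11)
go(t,pose(35,22,90))
E
```

```text
[-0.162, 0.084, 2.495, 1.995, 0.876, -1.023] [0.5791 0.1654 0.1587] [-2.189 -0.795 -1.481] [ 0.   0.1 -1.1] 0.6880779510668401 7.4
[0.2518 0.0249 0.512  0.0014 0.5662 0.3307] 2.056431328018027e-05
[0.2518 0.0249 0.512  0.0014 0.5662 0.3307] 2.056449521264936e-05
[0.2518 0.0249 0.512  0.0014 0.5662 0.3307] 2.0564496929054155e-05
[-0.94  0.31  2.16  1.34  1.26 -0.86] maxstep 0.11 cost 1.2e-12 rotdeg 5.0
[-0.94  0.31  2.16  1.34  1.26 -2.43] maxstep 0.14 cost 1.0e-12 rotdeg 90.0
[-0.4  -0.17  2.23  0.55  0.51 -2.55] maxstep 0.16 cost 3.1e-01 rotdeg 90.0
total d [-0.0851  0.2903 -0.2393] rot [-4.4  -0.1   1.97] rows 9 per-row [-0.0095  0.0323 -0.0266] [-0.49 -0.01  0.22]
```

jog_arm(deltas=[-0.007, 0.024, -0.02, -0.4, 0, 0.2, -1, -0.014, 0.048, -0.04, -0.7, 0, 0.3, -1, -0.021, 0.073, -0.06, -1.1, 0, 0.5, -1, -0.028, 0.097, -0.08, -1.5, 0, 0.7, -1, -0.035, 0.121, -0.1, -1.9, 0, 0.8, -1, -0.043, 0.145, -0.12, -2.2, 0, 1, -1])

```text
time: 8.0
tool_pos: [0.5724, -0.0281, 0.1593]
tcp_rot: [-2.221, -0.748, -1.492]
wrist_force: [0.9, -0.6, -2.2]
width: 0.682
grip_force: 54.4
```

jog_arm(deltas=[-0.007, 0.024, -0.02, -0.4, 0, 0.2, -1, -0.014, 0.048, -0.04, -0.7, 0, 0.3, -1, -0.021, 0.073, -0.06, -1.1, 0, 0.5, -1, -0.028, 0.097, -0.08, -1.5, 0, 0.7, -1, -0.035, 0.121, -0.1, -1.9, 0, 0.8, -1, -0.043, 0.145, -0.12, -2.2, 0, 1, -1])

```text
time: 8.6
tool_pos: [0.5597, -0.2204, 0.1639]
tcp_rot: [-2.248, -0.703, -1.511]
wrist_force: [0.5, -0.4, -1.6]
width: 0.682
grip_force: 54.4
```

jog_arm(deltas=[0, 0, 0, 0, 0, 8, -1, 0, 0, 0, 0, 0, 16, -1, 0, 0, 0, 0, 0, 24, -1, 0, 0, 0, 0, 0, 32, -1, 0, 0, 0, 0, 0, 40, -1, 0, 0, 0, 0, 0, 48, -1, 0, 0, 0, 0, 0, 54, -1, 0, 0, 0, 0, 0, 60, -1])

```text
time: 9.4
tool_pos: [0.5599, -0.219, 0.1637]
tcp_rot: [-2.032, 0.46, -0.941]
wrist_force: [-0.3, 0.2, -2.3]
width: 0.688
grip_force: 54.6
```

jog_arm(deltas=[0, 0, 0, 0, 0, 8, -1, 0, 0, 0, 0, 0, 16, -1, 0, 0, 0, 0, 0, 24, -1, 0, 0, 0, 0, 0, 32, -1, 0, 0, 0, 0, 0, 40, -1, 0, 0, 0, 0, 0, 48, -1, 0, 0, 0, 0, 0, 54, -1, 0, 0, 0, 0, 0, 60, -1])

```text
time: 10.2
tool_pos: [0.5599, -0.219, 0.1637]
tcp_rot: [-1.444, 1.335, -0.277]
wrist_force: [-0.4, -0.2, -1.4]
width: 0.681
grip_force: 54.5
```

jog_arm(deltas=[0, 0, 0, 0, 0, 8, -1, 0, 0, 0, 0, 0, 16, -1, 0, 0, 0, 0, 0, 24, -1, 0, 0, 0, 0, 0, 32, -1, 0, 0, 0, 0, 0, 40, -1, 0, 0, 0, 0, 0, 48, -1, 0, 0, 0, 0, 0, 54, -1, 0, 0, 0, 0, 0, 60, -1])

```text
time: 11.0
tool_pos: [0.5599, -0.219, 0.1637]
tcp_rot: [-0.586, 1.89, 0.41]
wrist_force: [0.1, 0.2, -2.5]
width: 0.682
grip_force: 54.5
```

```bash
python3 rec.py; python3 - <<'E'
from workcell import read_camera
import cv2,numpy as np
w=read_camera("wrist")["color"]; t=read_camera("scene")["color"][70:250,90:330]
cv2.imwrite("pics/flip.png",np.hstack([cv2.resize(w,(400,300)),cv2.resize(t,(400,300))]))
E
python3 - <<'E'
import sys; sys.path.insert(0,'.')
from go import *
go([.57,-.22,.17],pose(35,22,-90))
E
```

```text
[-0.957, 0.315, 2.174, 1.33, 1.267, 2.273] [ 0.5599 -0.219   0.1637] [-0.586  1.89   0.41 ] [ 0.1  0.2 -2.5] 0.6818640939302711 11.0
total d [-0.0085 -0.0066  0.0048] rot [ 0.16 -0.06 -0.39] rows 1 per-row [-0.0085 -0.0066  0.0048] [ 0.16 -0.06 -0.39]
```

View pics/flip.png

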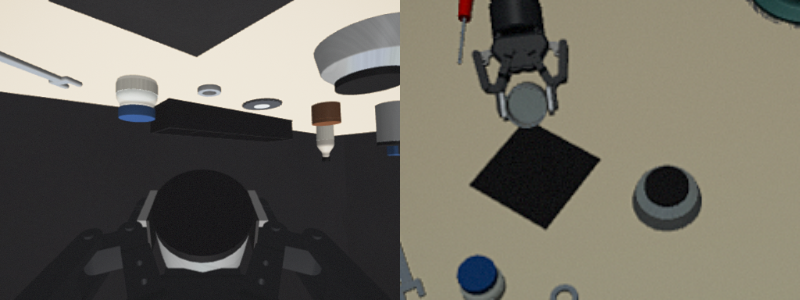

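Flipped: the wrist view (image inverted) still shows the foot between the pads, and the scene crop shows the open mouth up at ≈(527,103), leaning away from the gripper. Next I work out the set-down.

```bash
cat > place.py <<'E'
from go import *
Rp=R.from_rotvec([-2.187,-.795,-1.478]); v=Rp.inv().apply(np.array([.5703,.1613,.044])-[.5788,.1669,.0279]); ax=Rp.inv().apply([0,0,-1])
def cup(p,Rt):
    O=p+Rt.apply(v); m=Rt.apply(ax); t=np.linspace(0,2*np.pi,361)
    e1=np.cross(m,[0,0,1]);e1/=np.linalg.norm(e1);e2=np.cross(m,e1)
    rim=O+.03*(np.cos(t)[:,None]*e1+np.sin(t)[:,None]*e2); k=rim[rim[:,2].argmin()]
    h=m*[1,1,0]; h/=np.linalg.norm(h)
    return k,k-.03*h,np.degrees(np.arccos(m[2]))
E
python3 - <<'E'
from place import *
print(v)
for p in (22,18,15):
    Rt=pose(35,p,-90); k,c,th=cup(np.zeros(3),Rt); z=.004-k[2]
    T=np.array([.5715-c[0],-.226-c[1],z]); body=z+.056*np.sin(np.radians(p))-.0425*np.cos(np.radians(p))
    print(p,"tilt",th,"edge rel",k,"TCP",T,"body low",body); go(T+[0,0,.03],Rt)
E
```

```text
[ 0.01116689 -0.00116408 -0.01538718]
22 tilt 43.89886605603658 edge rel [ 0.00326318  0.00086121 -0.02539125] TCP [ 0.59281309 -0.20965635  0.02939125] body low 0.010963905909080536
total d [ 0.0847 -0.012   0.0692] rot [ 0.16 -0.06 -0.39] rows 3 per-row [ 0.0282 -0.004   0.0231] [ 0.05 -0.02 -0.13]
18 tilt 39.898866077361674 edge rel [ 0.00470793  0.00187244 -0.02510848] TCP [ 0.59136848 -0.21066778  0.02910848] body low 0.005993529330265875
total d [ 0.0857 -0.012   0.0676] rot [ 0.15 -4.06 -0.39] rows 3 per-row [ 0.0286 -0.004   0.0225] [ 0.05 -1.35 -0.13]
15 tilt 36.898866095839 edge rel [ 0.00577898  0.00262205 -0.02481603] TCP [ 0.59029755 -0.21141758  0.02881603] body low 0.0022580460599783553
total d [ 0.0864 -0.012   0.0665] rot [ 0.14 -7.06 -0.4 ] rows 3 per-row [ 0.0288 -0.004   0.0222] [ 0.05 -2.35 -0.13]
```

jog_arm(deltas=[0.014, -0.002, 0.011, 0, 0, 0, -1, 0.028, -0.004, 0.023, 0, 0, 0, -1, 0.042, -0.006, 0.035, 0, 0, 0, -1, 0.056, -0.008, 0.046, 0, 0, 0, -1, 0.07, -0.01, 0.058, 0, 0, 0, -1, 0.085, -0.012, 0.069, 0, 0, 0, -1, 0.085, -0.012, 0.069, 0, 0, 0, -1, 0.085, -0.012, 0.069, 0, 0, 0, -1])

```text
time: 11.9
tool_pos: [0.593, -0.2099, 0.0606]
tcp_rot: [-0.593, 1.886, 0.407]
wrist_force: [0.4, 0.3, -1.8]
width: 0.68
grip_force: 54.5
```

```bash
python3 rec.py; python3 - <<'E'
from place import *
from workcell import read_camera
import cv2
s=readout.read_state(); Rt=R.from_rotvec(s["tcp_rot"]); k,c,th=cup(s["tool_pos"],Rt); print("edge",k,"centre after",c,th)
go(s["tool_pos"]+[0,0,.004-k[2]],Rt)
print("back 0.1:",Rt.inv().apply([-.1*np.cos(np.radians(35)),-.1*np.sin(np.radians(35)),0]))
t=read_camera("scene")["color"][90:240,110:310]; u=read_camera("top")["color"][130:280,240:440]
cv2.imwrite("pics/low.png",np.hstack([cv2.resize(t,(400,300)),cv2.resize(u,(400,300))]))
E
```

```text
[-0.894, 0.539, 2.137, 1.445, 1.202, 2.078] [ 0.593  -0.2099  0.0606] [-0.593  1.886  0.407] [ 0.4  0.3 -1.8] 0.680319489927225 11.9
edge [ 0.59631354 -0.20909176  0.03520537] centre after [ 0.57166702 -0.22619583  0.03520537] 43.91677796974672
total d [ 0.0289 -0.0002  0.0117] rot [0. 0. 0.] rows 1 per-row [ 0.0289 -0.0002  0.0117] [0. 0. 0.]
back 0.1: [ 0.0374889   0.00014299 -0.09270686]
```

View pics/low.png

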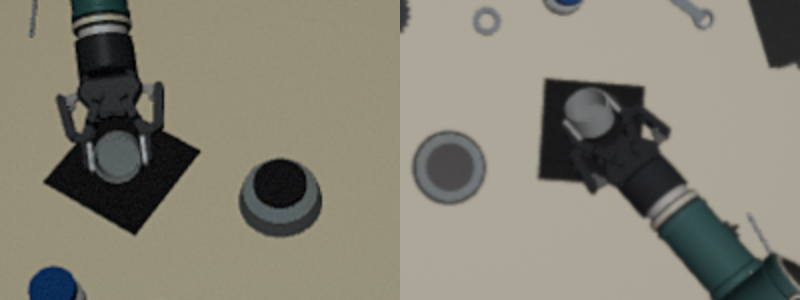

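The cup is about 31 mm above the mat, mouth (590,112) leaning away inside the mat square (543–643, 80–180). Lowering gently until touch.

jog_arm(deltas=[0.009, 0, 0.0037, 0, 0, 0, -1, 0.018, 0, 0.0073, 0, 0, 0, -1, 0.023, 0, 0.0093, 0, 0, 0, -1, 0.026, 0, 0.0105, 0, 0, 0, -1, 0.027, 0, 0.0109, 0, 0, 0, -1, 0.027, 0, 0.0109, 0, 0, 0, -1])

```text
time: 12.6
tool_pos: [0.5933, -0.2103, 0.0324]
tcp_rot: [-0.593, 1.886, 0.406]
wrist_force: [0.9, 0.1, -1.6]
width: 0.684
grip_force: 54.5
```

jog_arm(deltas=[0.001, 0, 0.0004, 0, 0, 0, -1, 0.001, 0, 0.0004, 0, 0, 0, -1])

```text
time: 12.8
tool_pos: [0.5935, -0.2104, 0.0316]
tcp_rot: [-0.593, 1.886, 0.405]
wrist_force: [0.1, -0.3, -2.7]
width: 0.674
grip_force: 54.5
```

jog_arm(deltas=[0.001, 0, 0.0004, 0, 0, 0, -1, 0.001, 0, 0.0004, 0, 0, 0, -1])

```text
time: 13.0
tool_pos: [0.5935, -0.2104, 0.031]
tcp_rot: [-0.593, 1.885, 0.405]
wrist_force: [-0.4, 0.2, 1.7]
width: 0.679
grip_force: 54.6
```

jog_arm(deltas=[0.001, 0, 0.0004, 0, 0, 0, -1, 0.001, 0, 0.0004, 0, 0, 0, -1])

```text
time: 13.2
tool_pos: [0.5937, -0.2105, 0.0305]
tcp_rot: [-0.593, 1.884, 0.405]
wrist_force: [-2.0, -1.1, 5.2]
width: 0.687
grip_force: 54.9
```

In contact (+5 N). Opening slowly so the cup can settle, backing off a little.

jog_arm(deltas=[0, 0, 0, 0, 0, 0, 0.36, 0, 0, 0, 0, 0, 0, 0.4, 0, 0, 0, 0, 0, 0, 0.45, 0, 0, 0, 0, 0, 0, 0.5, 0, 0, 0, 0, 0, 0, 0.55], squeeze=20)

```text
time: 13.7
tool_pos: [0.5934, -0.2104, 0.0291]
tcp_rot: [-0.593, 1.887, 0.405]
wrist_force: [-0.3, -1.2, 0.0]
width: 0.778
grip_force: 0.0
```

```bash
python3 rec.py; python3 - <<'E'
from workcell import read_camera
import cv2,numpy as np
t=read_camera("scene")["color"][90:240,110:310]; u=read_camera("wrist")["color"]
cv2.imwrite("pics/rel.png",np.hstack([cv2.resize(t,(400,300)),cv2.resize(u,(400,300))]))
E
```

```text
[-0.894, 0.605, 2.125, 1.467, 1.194, 2.018] [ 0.5934 -0.2104  0.0291] [-0.593  1.887  0.405] [-0.3 -1.2  0. ] 0.7778539431083206 13.7
```

View pics/rel.png

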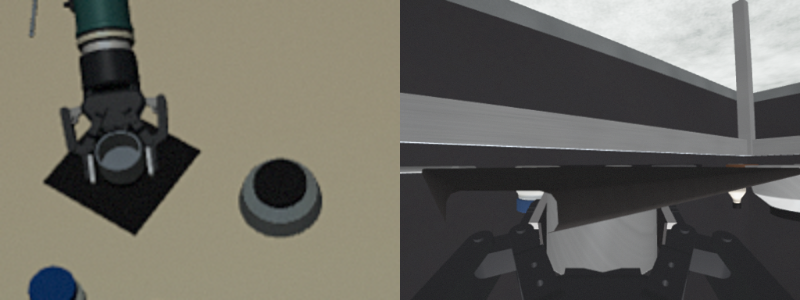

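The cup has righted itself on the mat between the pads (mouth ≈(120,152)). Opening fully and backing off horizontally.

jog_arm(deltas=[0, 0, 0, 0, 0, 0, 0.8, 0, 0, 0, 0, 0, 0, 1, 0.003, 0, -0.008, 0, 0, 0, 1, 0.007, 0, -0.018, 0, 0, 0, 1, 0.013, 0, -0.033, 0, 0, 0, 1, 0.021, 0, -0.053, 0, 0, 0, 1, 0.029, 0, -0.073, 0, 0, 0, 1, 0.036, 0, -0.09, 0, 0, 0, 1])

```text
time: 14.6
tool_pos: [0.5126, -0.2671, 0.0297]
tcp_rot: [-0.592, 1.886, 0.405]
wrist_force: [0.1, -0.1, -0.8]
width: 1.002
grip_force: 0.0
```

jog_arm(deltas=[-0.02, 0, -0.01, 0, 0, 0, 1, -0.05, 0, -0.02, 0, 0, 0, 1, -0.09, 0, -0.02, 0, 0, 0, 1, -0.12, 0, -0.02, 0, 0, 0, 1, -0.12, 0, -0.02, 0, 0, 0, 1, -0.12, 0, -0.02, 0, 0, 0, 1])

```text
time: 15.2
tool_pos: [0.5355, -0.2516, 0.1488]
tcp_rot: [-0.594, 1.886, 0.403]
wrist_force: [-0.7, 0.6, -0.2]
width: 0.998
grip_force: 0.0
```

```bash
python3 rec.py; python3 - <<'E'
from workcell import read_camera
from h import *
c=read_camera("top"); s=read_camera("scene")
for k in blobs(c,(0,0,61),(180,80,150),150):
    (u,v),r=cv2.minEnclosingCircle(k)
    if 290<u<380 and 150<v<250: print("cup",u,v,r,ray_plane(c,(u,v),.048)[0])
cv2.imwrite("pics/end.png",np.hstack([cv2.resize(c["color"][110:290,100:400],(400,240)),cv2.resize(s["color"][90:300,110:410],(400,240))]))
E
```

```text
[-1.032, 0.36, 2.15, 1.279, 1.305, 2.229] [ 0.5355 -0.2516  0.1488] [-0.594  1.886  0.403] [-0.7  0.6 -0.2] 0.9976571616950812 15.2
```

View pics/end.png

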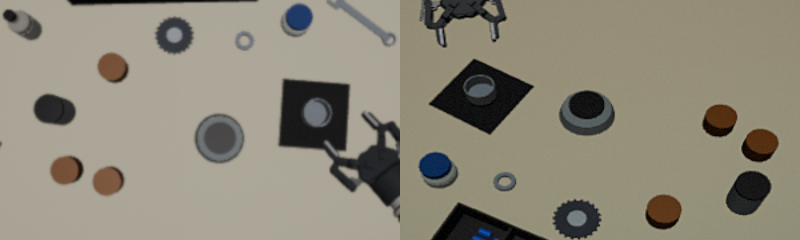

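The cup stands mouth-up at the centre of the mat (left (317,112), right (480,90)). The tall cup and bowl have not moved, and the gripper is clear.

```bash
python3 -c "
from workcell import finish_job
print(finish_job())"
```

```text
the job is handed in; nothing more can be done
None
```

The low cup is standing mouth-up near the centre of the black mat with the gripper clear of it, the tall cup and bowl are where they were, and I handed the job in at about 15 s of the 42 s limit.

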